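# Back the ratchet turntable to its stop

## Robot

A 6-joint arm with a two-finger parallel gripper is mounted at the origin on a cart in front of the work surface, level with it; the furniture and walls round the work are solid. World frame = base frame: x ahead of the robot, y to its left, z up, the work surface at z = 0. Lengths are in m, angles in rad, forces in N, time in s.
With the tool pointing down it reaches from about 0.25 to 0.725 m from the base axis. Payload 4 kg.
Tool frame: the origin (TCP) lies at the very end of the fingers, on their centre line; the grasp point (between the pads) lies 19 mm behind it; z points along the fingers, y is the line along which they close (so a half turn about z gives the same grasp; the last joint's range is limited). The gripper opens to 85 mm and grips with 20 to 120 N. Pads are 22 mm wide; open, the fingers measure 114 mm over their backs; the gripper's body (76 mm by 85 mm) begins 54 mm behind the grasp point. The pads swing forward as they close: fully open they stand 13 mm farther back than shut.
Start: joints at [-1.125, 0.241, 0.005, 1.335, 0, 1.571], TCP at [0.216, -0.451, 0.231] pointing down, gripper open.
Joint ranges: [-2.72, 2.72], [-1.05, 1.87], [-1.09, 1.28], [-1.99, 2.15], [-1.42, 1.44], [-3.14, 3.14]. Speed limits (rad/s): [2.79, 2.79, 3.14, 3.14, 3.14, 3.14].

## Interface

Orientations are given as a unit quaternion [x, y, z, w].
In Python, from workcell import bot, vision, workorder, boxes_of gives the robot as it stands.
- The arm moves only by the tool send_rows, never from a script. Its argument "motion" is text: rows parted by semicolons, each of 5 numbers parted by spaces: the closure, from -1 (fully open) to 1 (shut), so that 0 is half open, then the shift along the tool's x, y, z in cm, then the turn about the tool's z in rad. In form: claw x y z twist; .... A call has 1 to 5 rows; each row is the pose to reach, as a shift and turn from the pose commanded when the call began, along the tool's axes at that moment; what a row does not reach only later rows make up. A row lasts 1/10 s, in which the tool goes at most 50 mm and 8.59 degrees, less where a joint would pass 70% of its speed; a pose out of reach is approached as far as the arm can. A call with a gripper value outside its range is refused whole. The fingers move at their own pace and stop on an object; the grip force is fixed at half the most. Time passes only in rows, so rows that repeat a pose let the fingers close. It gives the time, the measured TCP pose, the force, the opening and the grip force at its end, in the units of the state.
- bot.get_obs(): the state, without advancing time (a new reading comes with each control period).
- vision.camera(name): name is "scene" or "top"; returns the picture (384x512x3 uint8, red, green, blue); there is no depth.
- vision.camera_model(name): a dict with "fov_y" (degrees; the focal length in pixels is half the picture's height over the tangent of half this angle, whatever the lens; pixels are square), "cx", "cy" (the principal point, pixels), "world_from_camera" (4x4, takes a point from camera to world coordinates). Camera axes: x right, y down, z forward; pixel columns grow to the right and rows downward; lengths in m; the calibration is good to about 2 mm. A picture is of the moment at which its call begins. camera_model takes no time and is no camera call.
- workorder.job_done(): hands the job in; it is judged then, once.
Trained networks look in the newest picture that a camera, given by its name, has taken for a name from the list of things; names that differ only in an ending like _2 or _b are one class to them, and where a whole thing is asked for, a point or a joint stands for the part that bears it (a point fixed in the world has none). Each returns a list of dicts, best first, with "conf" (0 to 1); they miss things now and then, are a little off and sometimes report something else, mostly with a low value. They report only what shows in the picture. A call takes as long as a camera call. They do not tell look-alikes from the thing itself.
- boxes_of(camera, target): "rect" ([centre column, centre row, width, height] in pixels, round what is visible of it).
The state is a dict: "clock": time; "joint_pos": joint angles; "joint_vel": joint speeds; "tau": joint torques, N m; "eef_pos": TCP position; "tool_rot": TCP orientation; "ft_force": force on the tool from outside, world axes, zero at the start; "ft_torque": the same for the moment, N m; "grip_width": finger opening in m; "grasp_force": force on a finger pad.
Only numpy, scipy, OpenCV 4.12 (cv2) and the standard library are available. Lean on these libraries where they do the work, as an engineer would, in place of code of your own. Each camera call takes 0.05 s, during which the arm holds its last target. There are 200 camera calls.

## Task

Set the decorating turntable back to its start: swing the holding pawl up and back off the teeth until it stands on end by itself, then turn the table backwards (anticlockwise from above) until its lug leans snugly on the sprung stop, pressing the pad in a little but never right in. Then swing the pawl back down onto the teeth and let go of everything, leaving the pad lightly pressed and the little pot still standing in the middle of the table.

Things in the scene. Friction and masses are not known exactly. Their poses are not given: they have to be found in the camera images.
- base: Fixed round steel plate under the turntable, 300 mm across, 12 mm thick, on the work table. Origin: on the turntable's axis, at the plate's underside; z up. The pawl's tip rides on the teeth 104 mm from the axis toward the plate's own +y; its pivot is 62 mm from there toward the plate's -x.
- turntable (a joint): Angle of the turntable; grows clockwise from above (forward, as the ratchet allows), backwards is anticlockwise, toward smaller values. Starts at 0.7 to 1.0; its lug meets the stop pad somewhere between -0.2 and +0.2. With the pawl down it goes back less than a tooth, then locks. Friction 0.65 N m (8.6 N at the knob); it stays where it is left.
- axis_top (a point): Middle of the turntable's working surface, on its axis, 48 mm above the work table. The disc is 224 mm across with a ring of 30 saw teeth 7 mm high (0.209 rad apart, 96 to 112 mm from the axis) and a steel lug that sticks out of its rim to 138 mm from the axis.
- knob_grip (a point): Grip point of the turning knob, an upright dark wooden knob 26 mm in diameter, 44 mm tall, on the turntable 76 mm from the axis. The point is on the knob's axis 26 mm above the disc, 18 mm below the knob's top, 74 mm above the work table, and goes round with the table; at turntable angle 0 it lies toward the base's own -y. 35 mm free all round.
- pawl (a joint): Angle of the holding pawl, a 60 g steel arm on a horizontal pivot parallel to the base's own y. 0 to 0.12: down, tip on the teeth (0.12 on a crest); grows as it is lifted over toward the base's own -x; at 1.62 it stands on end against its limit. Beyond about 1.2 it stays up by its own weight, below that it falls back onto the teeth.
- pawl_grip (a point): Centre of the pawl's cross pin, a steel cylinder 16 mm in diameter, 16 mm long, along the base's own y, above the pawl's tip; moves with the pawl on a radius of 65.5 mm round the pivot. Pinch it by its two flat ends (16 mm apart): it can then turn between the fingers. With the pawl down it is 100 mm above the work table, 47 mm above the teeth.
- pawl_pivot (a point): Pivot of the pawl, on the fixed base, 66 mm above the work table. The bracket that carries it, on the side away from the turntable's axis, is 78 mm high.
- stop_pad (a joint): How far the pad of the stop is pressed in: 0 free, 0.008 m right in. The stop, a dark post 58 mm high on the base plate, 128 mm from the axis, about 40 degrees from the base's +x toward its -y (+-12 degrees, exact place not given). Spring 0.8 N/mm, so 1 mm adds 1.3 N at the knob; the table's friction holds it pressed when the knob is let go.
- pot_centre (a point): Centre of a small fluted clay pot, 57 mm in diameter and 44 mm tall, standing loose in the middle of the turntable.
Things that resemble listed ones, but are neither listed nor needed, are in the scene too. Leave any yellow look-alike of the part that bears pot_centre alone.

How it is judged:
By the outcome, as a careful person would: the job done as asked, in the order asked, and still so for the second after the job is handed in, with the robot touching nothing.
It also fails if it takes over 72 s, if anything falls off the work surface, if the arm or the gripper's body presses on something with over 40 N, if the wrist force passes 120 N, or if a joint passes its speed limit or range.

## Working session

There is one attempt and no reset: what is moved stays moved. The work goes in short steps, Python scripts to look and compute and a tool call to move; the robot and the scene stay as the last step left them, time stands still between calls to the robot, and variables do not carry over. Pictures are saved under pics/ and viewed, at most 10 in all, crops included, and the job is handed in when it is done.

Besides the shell and the picture viewer there is one more tool, called after "Emit:" by a JSON object that holds its "method" and its "body". send_rows: Moves the arm, as the interface text tells. Its arguments: {"type":"object","properties":{"motion":{"type":"string"}},"required":["motion"]}

```bash
mkdir -p pics; cat > h.py <<'E'
import numpy as np, cv2
from workcell import bot, vision, workorder, boxes_of
def cam(n):
    m=vision.camera_model(n); f=192/np.tan(np.radians(m["fov_y"])/2)
    return f,m["cx"],m["cy"],np.array(m["world_from_camera"])
def ray(n,u,v,z):
    f,cx,cy,T=cam(n); d=T[:3,:3]@np.array([(u-cx)/f,(v-cy)/f,1]); o=T[:3,3]
    return o+d*(z-o[2])/d[2]
def proj(n,p):
    f,cx,cy,T=cam(n); c=T[:3,:3].T@(np.array(p)-T[:3,3]); return np.round([cx+f*c[0]/c[2],cy+f*c[1]/c[2]],1)
def snap(n,fn,crop=None,s=1):
    im=cv2.cvtColor(vision.camera(n),cv2.COLOR_RGB2BGR)
    if crop: a,b,c,d=crop; im=im[b:d,a:c]
    cv2.imwrite("pics/"+fn,cv2.resize(im,None,fx=s,fy=s,interpolation=cv2.INTER_CUBIC))
E
python3 - <<'E'
from h import *
for n in("scene","top"):
    snap(n,n+"0.png",s=1.5)
    print(n,vision.camera_model(n))
    for t in("base","turntable","knob_grip","pawl","pawl_grip","stop_pad","pot_centre"):
        print(t,[(np.round(b["rect"],1).tolist(),round(b["conf"],2)) for b in boxes_of(n,t)])
print(bot.get_obs())
E
```

```text
scene {'fov_y': 53.19521154274214, 'cx': 249.95013222967344, 'cy': 192.04118474011025, 'world_from_camera': array([[-0.75576   , -0.37016059,  0.54019252,  0.1853927 ],
       [-0.65484229,  0.43084816, -0.62092788,  0.60128764],
       [-0.00289792, -0.82301337, -0.56801461,  0.57114257],
       [ 0.        ,  0.        ,  0.        ,  1.        ]])}
base [([295.0, 216.2, 127.3, 89.5], 0.93)]
turntable [([299.1, 207.7, 93.1, 66.5], 0.64)]
knob_grip [([296.9, 207.7, 99.3, 60.8], 0.85)]
pawl [([278.2, 212.6, 30.3, 31.9], 0.54)]
pawl_grip [([278.1, 214.2, 30.6, 36.8], 0.51)]
stop_pad []
pot_centre [([297.9, 191.4, 28.5, 27.7], 0.93), ([215.1, 187.7, 25.8, 23.5], 0.92), ([204.7, 248.6, 33.0, 33.4], 0.77)]
top {'fov_y': 46.56807778891263, 'cx': 255.6922311879866, 'cy': 190.00181605292914, 'world_from_camera': array([[ 0.01446041, -0.99475524,  0.10125664,  0.55946903],
       [-0.99986891, -0.01512345, -0.00578352,  0.04632092],
       [ 0.00728454, -0.10115973, -0.99484353,  0.95013347],
       [ 0.        ,  0.        ,  0.        ,  1.        ]])}
base []
turntable [([289.2, 228.1, 12
[... 380 characters left out ...]
_pos': array([-1.12499345e+00,  2.40585591e-01,  5.01015584e-03,  1.33519072e+00,
       -2.10918806e-06,  1.57077718e+00]), 'joint_vel': array([-5.95599691e-05,  1.20330647e-03, -1.47926449e-04, -1.26663845e-04,
        6.98663439e-04,  1.97667069e-03]), 'tau': array([ 2.43489021e-04, -3.72149134e+01,  2.52680290e+01,  7.60687290e-04,
       -4.59289515e-05,  4.45330258e-06]), 'eef_pos': array([ 0.21559423, -0.45114017,  0.23131755]), 'tool_rot': array([9.75258046e-01, 2.21069543e-01, 2.30644634e-06, 1.49467140e-05]), 'ft_force': array([ 0.40985229,  1.23648237, -0.61560903]), 'ft_torque': array([-0.02272989, -0.04594499, -0.01837989]), 'grasp_force': 0.0, 'grip_width': 0.08531559060921289}
```

```bash
python3 - <<'E'
from h import *
a=cv2.imread("pics/top0.png");b=cv2.imread("pics/scene0.png")
A=cv2.resize(a[200:500,270:570],(800,600)[::-1] if 0 else (600,600),interpolation=cv2.INTER_CUBIC)
cv2.imwrite("pics/topc.png",A)
B=cv2.resize(b[210:460,240:640],(800,500),interpolation=cv2.INTER_CUBIC)
cv2.imwrite("pics/scenec.png",B)
for n,u,v in(("top",285.6,227.5),("top",289.2,228.1),("scene",297.9,191.4)): print(ray(n,u,v,.070))
E
```

```text
[ 0.57581085 -0.01869305  0.07      ]
[ 0.57473803 -0.02578583  0.07      ]
[ 0.57985944 -0.02052979  0.07      ]
```

View pics/topc.png

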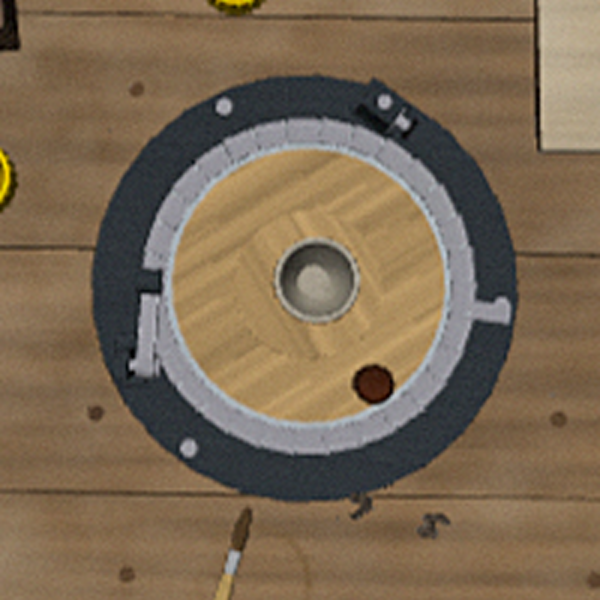

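View pics/scenec.png

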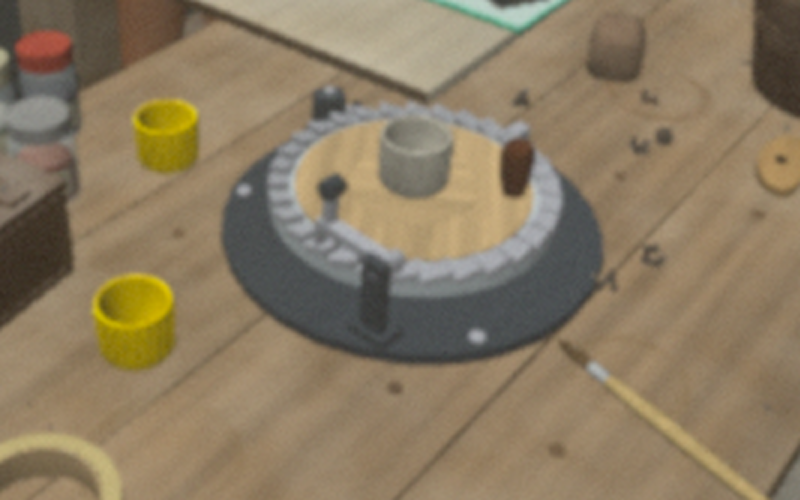

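View pics/top0.png

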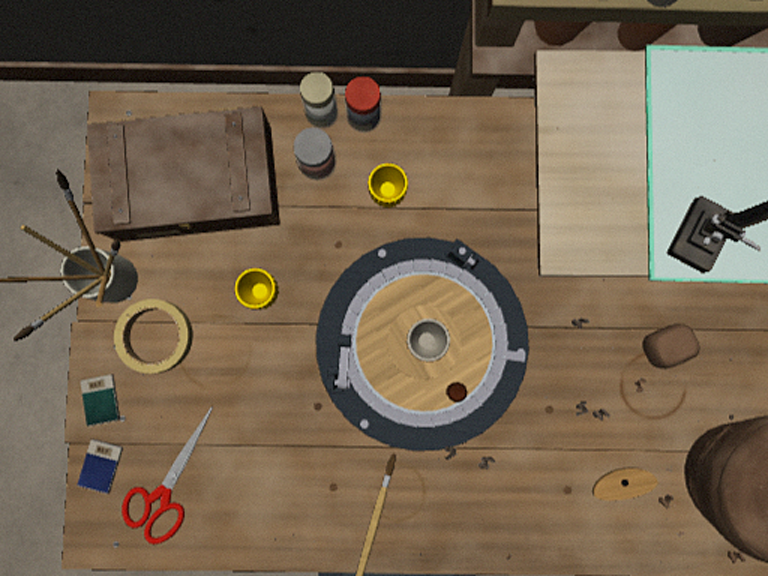

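The top crop shows the pawl pin at about (150,282), its bracket at (143,368), the knob top at (373,383), the lug at (495,310) and the stop at (385,110). The grey fluted pot in the middle of the disc (317,281) is the one meant. The two yellow cups, at full-picture (388,183) and (255,288), are the look-alikes to leave alone.

```bash
python3 - <<'E'
from h import *
def T(u,v,z): return ray("top",(u/2+270)/1.5,(v/2+200)/1.5,z)
def S(u,v,z): return ray("scene",(u/2+240)/1.5,(v/2+210)/1.5,z)
for n,u,v,z in (("plate",305,288,.012),("ring",310,286,.050),("pot",317,281,.092),("pin",150,282,.104),("pawlroot",143,368,.070),("knob",373,383,.092),("lugtip",510,309,.045),("stop",385,101,.058),("pad",405,123,.045)):
    print(n,T(u,v,z)[:2].round(4))
print("scene pin",S(332,187,.1)[:2],"knob top",S(517,142,.092)[:2],"bracket top",S(376,262,.078)[:2],"stop",S(328,90,.058)[:2])
a=T(305,288,.012); 
# disc rim refine: wood inner edge r? fit red/wood circle
im=cv2.imread("pics/top0.png")
hsv=cv2.cvtColor(im,cv2.COLOR_BGR2HSV)
hv=hsv[200:500,270:570]; 
m=(hv[...,2]<75).astype(np.uint8)
m2=np.zeros_like(m)
n,l,st,c=cv2.connectedComponentsWithStats(m); k=1+np.argmax(st[1:,4])
cn=cv2.findContours((l==k).astype(np.uint8),cv2.RETR_EXTERNAL,cv2.CHAIN_APPROX_NONE)[0][0][:,0]
print("plate circ",cv2.fitEllipse(cn)); (cx,cy),_,_=cv2.fitEllipse(cn)
print(T(cx*2,cy*2,.012))
E
```

```text
plate [ 0.5729 -0.0148]
ring [ 0.5738 -0.0156]
pot [ 0.5764 -0.0172]
pin [0.574  0.0889]
pawlroot [0.5187 0.094 ]
knob [ 0.5124 -0.0532]
lugtip [ 0.5604 -0.1509]
stop [ 0.6986 -0.0646]
pad [ 0.6857 -0.08  ]
scene pin [0.57604964 0.08665882] knob top [ 0.51340928 -0.05661062] bracket top [0.51953983 0.10992973] stop [ 0.70091241 -0.06745743]
plate circ ((152.1101531982422, 144.29852294921875), (210.80245971679688, 214.4771728515625), 164.35975646972656)
[ 0.57251489 -0.01421916  0.012     ]
```

Emit:
{"method": "send_rows", "body": {"motion": "-0.2 4.2 -2.5 0 0; -0.2 8.4 -5.0 0 0; -0.2 12.6 -7.5 0 0; -0.2 16.8 -10 0 0; -0.2 21 -12.5 0 0"}}

```text
clock: 1.3
eef_pos: [0.3519, -0.2463, 0.2316]
tool_rot: [0.975, 0.221, 0.0, 0.0]
ft_force: [0.9, -1.2, -0.6]
grip_width: 0.0512
grasp_force: 0.0
```

Emit:
{"method": "send_rows", "body": {"motion": "-0.2 4.2 -2.5 0 0; -0.2 8.4 -5.0 0 0; -0.2 12.6 -7.5 0 0; -0.2 16.8 -10 0 0; -0.2 21 -12.5 0 0"}}

```text
clock: 1.8
eef_pos: [0.4876, -0.0426, 0.2316]
tool_rot: [0.975, 0.221, 0.0, 0.0]
ft_force: [1.6, -0.6, -0.0]
grip_width: 0.0516
grasp_force: 0.0
```

Emit:
{"method": "send_rows", "body": {"motion": "-0.2 4 -2.5 0 0.13; -0.2 8 -5 0 0.26; -0.2 12 -7 0 0.39; -0.2 13.7 -8.2 0 0.52; -0.2 13.7 -8.2 0 0.52"}}

```text
clock: 2.3
eef_pos: [0.5775, 0.0233, 0.2303]
tool_rot: [1.0, 0.009, -0.001, -0.023]
ft_force: [0.5, -1.0, 0.8]
grip_width: 0.0511
grasp_force: 0.0
```

Emit:
{"method": "send_rows", "body": {"motion": "-0.2 0 0 0 0; -0.2 0 0 0 0"}}

```text
clock: 2.5
eef_pos: [0.5756, 0.0238, 0.2314]
tool_rot: [1.0, 0.009, -0.001, -0.023]
ft_force: [-0.2, -0.3, -0.0]
grip_width: 0.0513
grasp_force: 0.0
```

```bash
python3 - <<'E'
from h import *
from scipy.spatial.transform import Rotation as R
o=bot.get_obs(); print(o["joint_pos"].round(3)); print(R.from_quat(o["tool_rot"]).as_matrix().round(3))
E
```

```text
[0.017 0.396 0.221 1.399 0.046 3.141]
[[ 1.     0.018 -0.003]
 [ 0.018 -0.999  0.046]
 [-0.002 -0.046 -0.999]]
```

Emit:
{"method": "send_rows", "body": {"motion": "-0.2 0 0 0 -0.14; -0.2 0 0 0 -0.28; -0.2 0 0 0 -0.42; -0.2 0 0 0 -0.56; -0.2 0 0 0 -0.7"}}

```text
clock: 3.0
eef_pos: [0.5755, 0.0243, 0.2319]
tool_rot: [0.935, 0.354, 0.007, -0.022]
ft_force: [0.1, -0.3, 0.4]
grip_width: 0.0514
grasp_force: 0.0
```

Emit:
{"method": "send_rows", "body": {"motion": "-0.2 0 0 0 -0.14; -0.2 0 0 0 -0.28; -0.2 0 0 0 -0.42; -0.2 0 0 0 -0.56; -0.2 0 0 0 -0.7"}}

```text
clock: 3.5
eef_pos: [0.5755, 0.0243, 0.2319]
tool_rot: [0.757, 0.653, 0.014, -0.018]
ft_force: [-0.3, -0.5, -1.1]
grip_width: 0.051
grasp_force: 0.0
```

Emit:
{"method": "send_rows", "body": {"motion": "-0.2 0 0 0 -0.14; -0.2 0 0 0 -0.28; -0.2 0 0 0 -0.42; -0.2 0 0 0 -0.56; -0.2 0 0 0 -0.7"}}

```text
clock: 4.0
eef_pos: [0.5755, 0.0243, 0.2319]
tool_rot: [0.487, 0.873, 0.019, -0.012]
ft_force: [0.7, 0.1, -0.4]
grip_width: 0.0513
grasp_force: 0.0
```

Emit:
{"method": "send_rows", "body": {"motion": "-0.2 0 0 0 -0.14; -0.2 0 0 0 -0.28; -0.2 0 0 0 -0.42; -0.2 0 0 0 -0.56; -0.2 0 0 0 -0.7"}}

```text
clock: 4.5
eef_pos: [0.5756, 0.0243, 0.2319]
tool_rot: [0.158, 0.987, 0.022, -0.005]
ft_force: [-0.5, 0.3, -0.2]
grip_width: 0.0515
grasp_force: 0.0
```

```bash
cat >> h.py <<'E'
from scipy.spatial.transform import Rotation as R
AX=np.array([.573,-.0155,0]); YAW=-.075; PIV=np.array([.519,.093,.066])
def st():
    o=bot.get_obs(); M=R.from_quat(o["tool_rot"]).as_matrix(); return np.array(o["eef_pos"]),M,o
def rows(targets):
    "targets: list of (grasp point world, tool-x yaw or None): prints tool shifts cm, twist"
    p,M,o=st(); y0=np.arctan2(M[1,0],M[0,0])
    print("grasp now",(p-.019*M[:,2]).round(4),"yaw",round(y0,3),"j",o["joint_pos"].round(2))
    for g,y in targets:
        d=M.T@(np.array(g)-(p-.019*M[:,2]))*100
        t=0 if y is None else -((y-y0+np.pi)%(2*np.pi)-np.pi)
        print(d.round(2),round(t,3))
def pin(phi): return PIV+.0655*np.array([np.cos(phi)*np.cos(YAW),np.cos(phi)*np.sin(YAW),np.sin(phi)])
E
python3 - <<'E'
from h import *
g=pin(.546); print(g)
rows([(g+[0,0,.06],np.pi+YAW),(g,np.pi+YAW)])
E
```

```text
[0.57481949 0.08880567 0.10001238]
grasp now [0.5756 0.0235 0.2509] yaw 2.825 j [0.02 0.39 0.22 1.4  0.05 0.33]
[1.96 5.79 9.38] -0.241
[ 1.86  5.53 15.37] -0.241
```

Emit:
{"method": "send_rows", "body": {"motion": "-0.2 1.0 2.9 3 -0.12; -0.2 1.96 5.79 6 -0.24; -0.2 1.96 5.79 8 -0.24; -0.2 1.96 5.79 9.4 -0.24; -0.2 1.96 5.79 9.4 -0.24"}}

```text
clock: 5.0
eef_pos: [0.5733, 0.0898, 0.1382]
tool_rot: [0.041, 0.999, 0.022, -0.005]
ft_force: [0.6, 0.2, 0.8]
grip_width: 0.0515
grasp_force: 0.0
```

```bash
python3 - <<'E'
from h import *
g=pin(.546)
rows([(g,np.pi+YAW)])
im=[]
for n in("scene","top"):
    i=cv2.cvtColor(vision.camera(n),cv2.COLOR_RGB2BGR); c=proj(n,g); print(n,c)
    c=c.astype(int); im.append(cv2.resize(i[c[1]-50:c[1]+50,c[0]-65:c[0]+65],(390,300),interpolation=cv2.INTER_CUBIC))
cv2.imwrite("pics/pin1.png",np.hstack(im))
E
```

```text
grasp now [0.5735 0.089  0.1572] yaw 3.06 j [0.13 0.45 0.06 1.18 0.05 0.21]
[-0.2  -0.26  5.71] -0.007
scene [270.5 203. ]
top [230.2 226.9]
```

View pics/pin1.png

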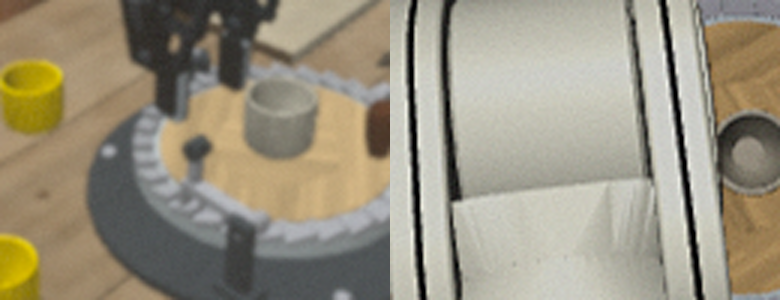

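The scene crop shows the pin head at (197,150), which is where my computed point projects, and the fingers straddle the space above it. The top view is hidden by the gripper. I'm going down to grasp.

Emit:
{"method": "send_rows", "body": {"motion": "-0.2 -0.2 -0.2 3 0; -0.2 -0.2 -0.25 5.6 0; -0.2 -0.2 -0.25 5.6 0; 0.4 -0.2 -0.25 5.6 0; 1 -0.2 -0.25 5.6 0"}}

```text
clock: 5.6
eef_pos: [0.5789, 0.0893, 0.0865]
tool_rot: [0.042, 0.999, 0.023, -0.0]
ft_force: [0.8, 0.5, 0.2]
grip_width: 0.0229
grasp_force: 0.0
```

Emit:
{"method": "send_rows", "body": {"motion": "1 0 0 0 0; 1 0 0 0 0; 1 0 0 0 0"}}

```text
clock: 5.9
eef_pos: [0.5793, 0.091, 0.0868]
tool_rot: [0.041, 0.999, 0.025, 0.0]
ft_force: [1.1, 5.5, 3.5]
grip_width: 0.0146
grasp_force: 58.6
```

```bash
python3 - <<'E'
from h import *
p0=pin(.546)
p,M,o=st(); g=p-.019*M[:,2]
rows([(g+pin(a)-p0,None) for a in np.arange(.65,2.16,.15)]); print(o["ft_force"])
E
```

```text
grasp now [0.5793 0.0901 0.1058] yaw 3.06 j [ 0.13  0.5  -0.01  1.06  0.05  0.21]
[ 0.38  0.03 -0.56] 0
[ 1.04  0.06 -1.29] 0
[ 1.79  0.08 -1.92] 0
[ 2.63  0.1  -2.43] 0
[ 3.54  0.11 -2.81] 0
[ 4.49  0.12 -3.04] 0
[ 5.47  0.12 -3.14] 0
[ 6.45  0.11 -3.08] 0
[ 7.41  0.09 -2.88] 0
[ 8.33  0.07 -2.54] 0
[ 9.19  0.04 -2.06] 0
[1.06596691 5.53367191 3.50487128]
```

Emit:
{"method": "send_rows", "body": {"motion": "1 0.2 0 -0.3 0; 1 0.4 0 -0.6 0; 1 0.7 0 -0.95 0; 1 1.04 0.05 -1.3 0; 1 1.04 0.05 -1.3 0"}}

```text
clock: 6.4
eef_pos: [0.5686, 0.0917, 0.0985]
tool_rot: [0.041, 0.999, 0.024, -0.0]
ft_force: [2.6, 5.4, -4.6]
grip_width: 0.0142
grasp_force: 58.7
```

```bash
python3 - <<'E'
from h import *
p,M,o=st(); print(o["ft_force"],o["grasp_force"])
i=cv2.cvtColor(vision.camera("scene"),cv2.COLOR_RGB2BGR); cv2.imwrite("pics/lift1.png",cv2.resize(i[150:260,205:355],(600,440),interpolation=cv2.INTER_CUBIC))
rows([(p-.019*M[:,2],None)])
E
```

```text
[ 2.5788066   5.41235285 -4.63933361] 58.74934673309326
grasp now [0.5687 0.0907 0.1174] yaw 3.06 j [ 0.13  0.47 -0.02  1.07  0.05  0.22]
[ 0.01  0.   -0.01] 0
```

View pics/lift1.png

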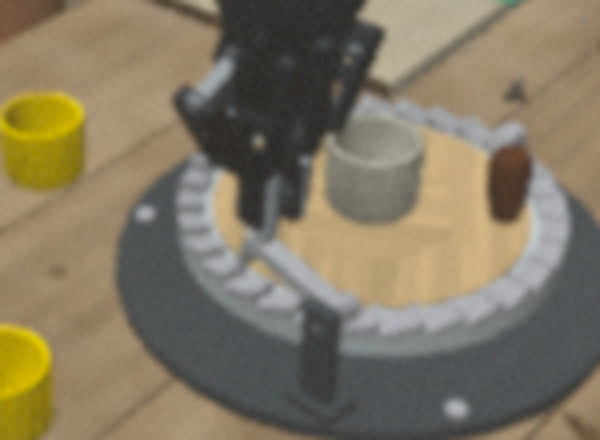

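The scene shows the pin held at (270,200) and the pawl arm clear of the teeth. I'm continuing along the arc.

Emit:
{"method": "send_rows", "body": {"motion": "1 0.36 0 -0.34 0; 1 0.75 0 -0.63 0; 1 1.15 0 -0.91 0; 1 1.59 0 -1.14 0; 1 2.5 0 -1.52 0"}}

```text
clock: 6.95
eef_pos: [0.5447, 0.0932, 0.1135]
tool_rot: [0.041, 0.999, 0.025, 0.0]
ft_force: [4.3, 5.5, -5.7]
grip_width: 0.0142
grasp_force: 58.5
```

Emit:
{"method": "send_rows", "body": {"motion": "1 0.46 0 -0.13 0; 1 0.95 0 -0.23 0; 1 1.43 0 -0.29 0; 1 1.93 0 -0.32 0; 1 2.91 0 -0.26 0"}}

```text
clock: 7.45
eef_pos: [0.5181, 0.0951, 0.1181]
tool_rot: [0.041, 0.999, 0.024, 0.003]
ft_force: [6.0, 3.0, 1.1]
grip_width: 0.014
grasp_force: 58.5
```

Emit:
{"method": "send_rows", "body": {"motion": "1 0.5 0 0.1 0; 1 0.96 0 0.2 0; 1 1.42 0 0.36 0; 1 1.88 0 0.54 0; 1 2.3 0 0.77 0"}}

```text
clock: 7.95
eef_pos: [0.4955, 0.097, 0.1128]
tool_rot: [0.041, 0.999, 0.024, 0.004]
ft_force: [2.2, -0.5, 10.4]
grip_width: 0.0146
grasp_force: 58.4
```

Emit:
{"method": "send_rows", "body": {"motion": "0 0 0 0 0; -0.2 0 0 0 0; -0.2 0 0 0 0; -0.2 0 0 -4 0; -0.2 0 0 -8 0"}}

```text
clock: 8.45
eef_pos: [0.4889, 0.0918, 0.187]
tool_rot: [0.042, 0.999, 0.022, -0.005]
ft_force: [1.7, 0.7, 0.3]
grip_width: 0.0511
grasp_force: 0.0
```

```bash
python3 - <<'E'
from h import *
k=np.array([.513,-.055,.074]); r=k-AX; ang=np.arctan2(r[1],r[0]); print("knob ang",ang)
K=AX+.076*np.array([np.cos(ang),np.sin(ang),0])+[0,0,.074]; print(K)
rows([(K+[0,0,.07],ang),(K+[0,0,.07],ang+np.pi)])
i=cv2.cvtColor(vision.camera("scene"),cv2.COLOR_RGB2BGR); cv2.imwrite("pics/up1.png",cv2.resize(i[130:260,205:355],(600,520),interpolation=cv2.INTER_CUBIC))
print(proj("scene",K+[0,0,.018]))
E
```

```text
knob ang -2.5593814910830277
[ 0.50952109 -0.05729028  0.074     ]
grasp now [0.489  0.0909 0.206 ] yaw 3.058 j [ 0.16  0.26 -0.09  1.22  0.05  0.24]
[ -3.35 -14.86   5.51] -0.665
[ -3.35 -14.86   5.51] 2.476
[334.  187.8]
```

View pics/up1.png

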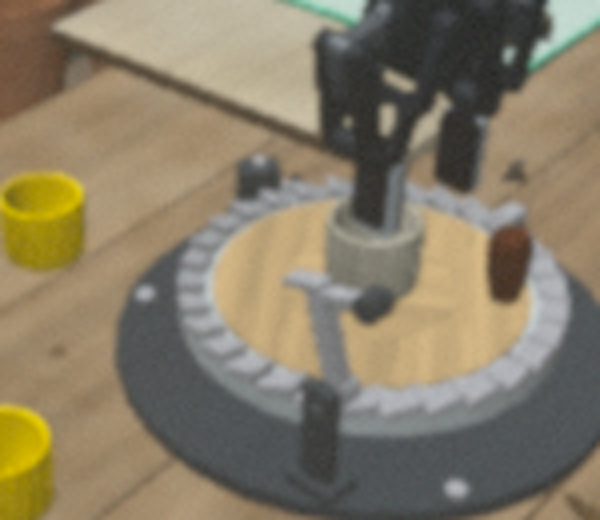

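The pawl stands up on its own, with its pin at crop (375,305). The knob top at (513,232) matches my computed position. I'm moving to the knob.

Emit:
{"method": "send_rows", "body": {"motion": "-0.2 -0.7 -3 0 -0.13; -0.2 -1.4 -6.5 0 -0.26; -0.2 -2.2 -10 0 -0.39; -0.2 -3.0 -13.5 2 -0.52; -0.2 -3.35 -14.86 5 -0.66"}}

```text
clock: 9.0
eef_pos: [0.5133, -0.0594, 0.1316]
tool_rot: [-0.285, 0.958, 0.021, 0.007]
ft_force: [-0.3, 0.4, -0.4]
grip_width: 0.0508
grasp_force: 0.0
```

Emit:
{"method": "send_rows", "body": {"motion": "-0.2 0 0 0 0; -0.2 0 0 0 0"}}

```text
clock: 9.2
eef_pos: [0.5106, -0.0561, 0.1303]
tool_rot: [-0.283, 0.959, 0.023, 0.004]
ft_force: [0.7, 0.3, 0.7]
grip_width: 0.0514
grasp_force: 0.0
```

```bash
python3 - <<'E'
from h import *
K=np.array([.5095,-.0573,.074])
rows([(K,-2.56)])
E
```

```text
grasp now [ 0.5107 -0.057   0.1493] yaw -2.569 j [-0.14  0.34 -0.13  1.11  0.05 -0.71]
[ 0.27 -0.28  7.52] -0.009
```

Emit:
{"method": "send_rows", "body": {"motion": "-0.2 0.2 -0.25 4 0; -0.2 0.25 -0.28 7.2 0; -0.2 0.25 -0.28 7.2 0; -0.2 0.25 -0.28 7.2 0; 1 0.25 -0.28 7.2 0"}}

```text
clock: 9.7
eef_pos: [0.5127, -0.0562, 0.0612]
tool_rot: [-0.285, 0.958, 0.021, 0.007]
ft_force: [-1.3, 0.1, 0.1]
grip_width: 0.0379
grasp_force: 0.0
```

Emit:
{"method": "send_rows", "body": {"motion": "1 0 0 0 0; 1 0 0 0 0; 1 0 0 0 0"}}

```text
clock: 10.0
eef_pos: [0.5116, -0.055, 0.0614]
tool_rot: [-0.285, 0.958, 0.023, 0.007]
ft_force: [-3.2, 4.6, 5.4]
grip_width: 0.0237
grasp_force: 58.4
```

```bash
python3 - <<'E'
from h import *
p,M,o=st(); g=p-.019*M[:,2]; r=(g-AX)[:2]; a=np.arctan2(r[1],r[0]); rr=np.hypot(*r); y=np.arctan2(M[1,0],M[0,0])
print(rr,a,o["ft_force"],o["grasp_force"])
rows([(AX+[.076*np.cos(a+t),.076*np.sin(a+t),g[2]],y+t) for t in np.arange(0,.56,.11)])
E
```

```text
0.07354459654280993 -2.559145452808837 [-3.23667962  4.58476648  5.43924169] 58.434038182895165
grasp now [ 0.5116 -0.056   0.0804] yaw -2.564 j [-0.14  0.41 -0.23  0.94  0.05 -0.71]
[ 0.25 -0.   -0.01] -0.0
[ 0.2  -0.83 -0.04] -0.11
[ 0.05 -1.66 -0.07] -0.22
[-0.18 -2.46 -0.1 ] -0.33
[-0.49 -3.23 -0.12] -0.44
[-0.89 -3.97 -0.14] -0.55
```

Emit:
{"method": "send_rows", "body": {"motion": "1 -0.04 -0.75 -0.04 -0.1; 1 -0.15 -1.49 -0.06 -0.2; 1 -0.33 -2.22 -0.1 -0.3; 1 -0.59 -2.92 -0.12 -0.4; 1 -0.92 -3.6 -0.14 -0.5"}}

```text
clock: 10.5
eef_pos: [0.5389, -0.0804, 0.0614]
tool_rot: [-0.514, 0.857, 0.021, 0.012]
ft_force: [-1.7, 5.4, 4.8]
grip_width: 0.0234
grasp_force: 58.4
```

```bash
cat >> h.py <<'E'
def rep():
    p,M,o=st(); g=p-.019*M[:,2]; r=(g-AX)[:2]; a=np.arctan2(r[1],r[0]); y=np.arctan2(M[1,0],M[0,0])
    f=np.array(o["ft_force"]); print("r",np.hypot(*r).round(4),"knob ang",a.round(4),"table",round(-(a-YAW+np.pi/2),3),"yaw",y.round(3),"F tan(ccw)",(f[:2]@[-np.sin(a),np.cos(a)]).round(2),"F rad",(f[:2]@[np.cos(a),np.sin(a)]).round(2),"fz",f[2].round(1),"z",g[2].round(4),o["clock"])
    print("tool-y vs tangent", (M[:2,1]@[-np.sin(a),np.cos(a)]).round(3))
E
python3 -c "
from h import *
rep()"
```

```text
r 0.0741 knob ang -2.0493 table 0.403 yaw -2.062 F tan(ccw) -3.99 F rad -3.97 fz 4.8 z 0.0804 10.5
tool-y vs tangent -1.0
```

Emit:
{"method": "send_rows", "body": {"motion": "1 -0.02 -0.53 -0.02 -0.07; 1 -0.07 -1.05 -0.04 -0.14; 1 -0.15 -1.49 -0.06 -0.2; 1 -0.15 -1.49 -0.06 -0.2"}}

```text
clock: 10.9
eef_pos: [0.5532, -0.0864, 0.0615]
tool_rot: [-0.596, 0.803, 0.019, 0.014]
ft_force: [0.2, 5.3, 6.2]
grip_width: 0.0234
grasp_force: 59.4
```

```bash
python3 - <<'E'
from h import *
rep()
i=cv2.cvtColor(vision.camera("scene"),cv2.COLOR_RGB2BGR);j=cv2.cvtColor(vision.camera("top"),cv2.COLOR_RGB2BGR)
cv2.imwrite("pics/turn1.png",np.hstack([cv2.resize(i[140:250,225:355],(390,330),interpolation=cv2.INTER_CUBIC),cv2.resize(j[145:255,250:380],(390,330),interpolation=cv2.INTER_CUBIC)]))
E
```

```text
r 0.0745 knob ang -1.8392 table 0.193 yaw -1.865 F tan(ccw) -1.17 F rad -5.16 fz 6.2 z 0.0804 10.9
tool-y vs tangent -1.0
```

View pics/turn1.png

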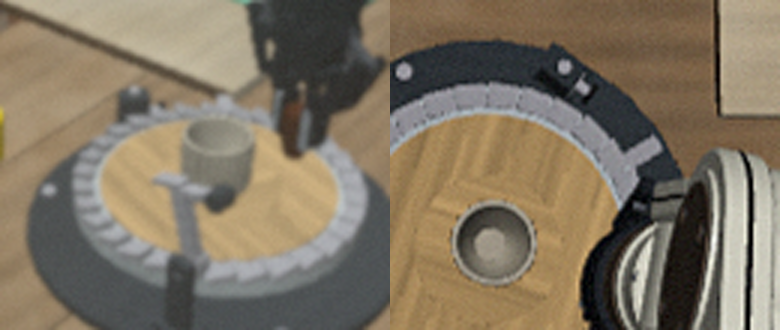

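Left: the pawl is still up and the pot is in place. Right: the lug is at (650,150) and the stop pad at (590,93), leaving roughly 0.3 rad to go.

Emit:
{"method": "send_rows", "body": {"motion": "1 -0.02 -0.53 -0.02 -0.07; 1 -0.07 -1.05 -0.04 -0.14; 1 -0.15 -1.49 -0.06 -0.2; 1 -0.15 -1.49 -0.06 -0.2"}}

```text
clock: 11.4
eef_pos: [0.5671, -0.0897, 0.0612]
tool_rot: [-0.673, 0.74, 0.018, 0.015]
ft_force: [-1.4, 3.7, 5.4]
grip_width: 0.0234
grasp_force: 59.8
```

```bash
python3 - <<'E'
from h import *
rep()
j=cv2.cvtColor(vision.camera("top"),cv2.COLOR_RGB2BGR)
cv2.imwrite("pics/turn2.png",cv2.resize(j[155:205,290:350],(720,600),interpolation=cv2.INTER_CUBIC))
E
```

```text
r 0.0753 knob ang -1.6493 table 0.004 yaw -1.665 F tan(ccw) -1.68 F rad -3.59 fz 5.4 z 0.0802 11.4
tool-y vs tangent -1.0
```

View pics/turn2.png

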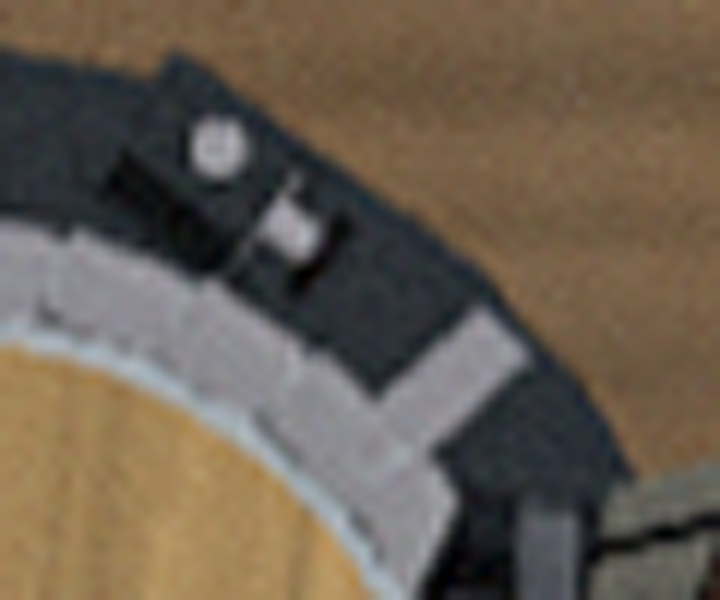

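The crop shows the lug's leading edge near (425,350) and the pad face near (328,258). The gap is about 22 mm, or 0.17 rad.

Emit:
{"method": "send_rows", "body": {"motion": "1 -0.01 -0.3 -0.01 -0.04; 1 -0.02 -0.6 -0.02 -0.08; 1 -0.05 -0.9 -0.03 -0.12"}}

```text
clock: 11.75
eef_pos: [0.575, -0.0902, 0.0612]
tool_rot: [0.716, -0.698, -0.017, -0.016]
ft_force: [-2.7, 3.6, 5.4]
grip_width: 0.0233
grasp_force: 59.9
```

```bash
python3 -c "
from h import *
rep()"
```

```text
r 0.0756 knob ang -1.544 table -0.102 yaw -1.546 F tan(ccw) -2.56 F rad -3.7 fz 5.4 z 0.0802 11.75
tool-y vs tangent -1.0
```

Emit:
{"method": "send_rows", "body": {"motion": "1 0 -0.15 0 -0.02; 1 -0.01 -0.22 0 -0.03"}}

```text
clock: 11.95
eef_pos: [0.5773, -0.0902, 0.0612]
tool_rot: [0.726, -0.688, -0.017, -0.016]
ft_force: [-3.2, 1.9, 5.7]
grip_width: 0.0237
grasp_force: 60.0
```

```bash
python3 - <<'E'
from h import *
rep()
j=cv2.cvtColor(vision.camera("top"),cv2.COLOR_RGB2BGR)
cv2.imwrite("pics/turn3.png",cv2.resize(j[155:205,290:350],(720,600),interpolation=cv2.INTER_CUBIC))
E
```

```text
r 0.0757 knob ang -1.5135 table -0.132 yaw -1.517 F tan(ccw) -3.04 F rad -2.07 fz 5.7 z 0.0802 11.95
tool-y vs tangent -1.0
```

View pics/turn3.png

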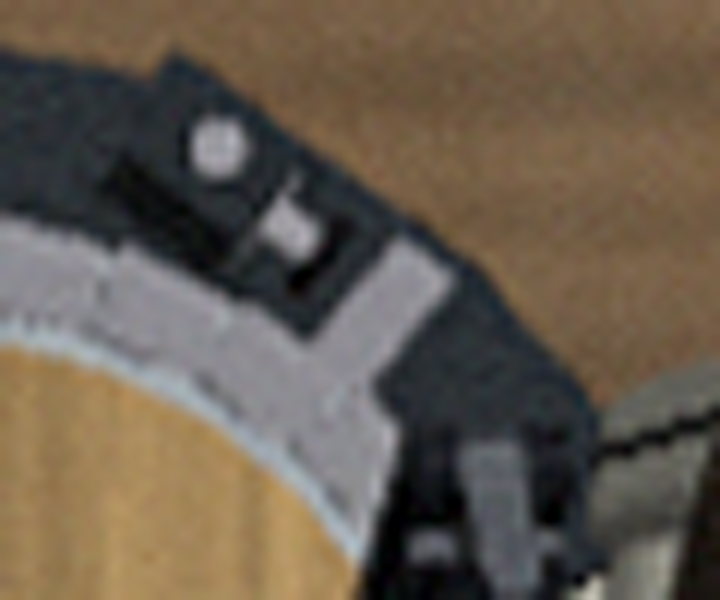

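The crop shows the lug edge near (350,285), about 5 mm from the still-unpressed pad at (335,260). From here I'll track the pad numerically, along a brightness profile through its rod.

```bash
cat >> h.py <<'E'
from scipy.ndimage import map_coordinates
def prof():
    j=np.mean([vision.camera("top").mean(2) for _ in range(3)],0)
    s=np.arange(-4,9,.5); d=np.array([.67,.742]); n=np.array([.742,-.67]); c=np.array([314.4,173.6])
    P=np.mean([map_coordinates(j,[c[1]+s*d[1]+k*n[1],c[0]+s*d[0]+k*n[0]],order=1) for k in(-1,-.5,0,.5,1)],0)
    print("prof",P.round().astype(int).tolist())
E
python3 -c "
from h import *
rep();prof()"
```

```text
r 0.0757 knob ang -1.5125 table -0.133 yaw -1.517 F tan(ccw) -1.67 F rad -3.17 fz 5.9 z 0.0802 12.0
tool-y vs tangent -1.0
prof [41, 54, 88, 117, 133, 140, 142, 144, 146, 148, 142, 120, 86, 49, 24, 20, 30, 41, 46, 44, 52, 75, 108, 133, 145, 145]
```

Emit:
{"method": "send_rows", "body": {"motion": "1 0 -0.15 0 -0.02; 1 -0.01 -0.26 0 -0.035"}}

```text
clock: 12.35
eef_pos: [0.5799, -0.0902, 0.0612]
tool_rot: [0.738, -0.675, -0.017, -0.016]
ft_force: [-3.2, 2.8, 5.5]
grip_width: 0.0234
grasp_force: 60.0
```

```bash
python3 -c "
from h import *
rep();prof()"
```

```text
r 0.0759 knob ang -1.4791 table -0.167 yaw -1.482 F tan(ccw) -2.94 F rad -3.13 fz 5.5 z 0.0802 12.35
tool-y vs tangent -1.0
prof [41, 53, 86, 117, 134, 140, 142, 144, 146, 148, 142, 121, 86, 48, 22, 18, 41, 78, 115, 137, 144, 144, 143, 142, 142, 143]
```

Emit:
{"method": "send_rows", "body": {"motion": "1 0 -0.08 0 -0.01; 1 0 -0.11 0 -0.015"}}

```text
clock: 12.7
eef_pos: [0.581, -0.0901, 0.0612]
tool_rot: [0.742, -0.67, -0.016, -0.016]
ft_force: [-2.6, 3.2, 6.2]
grip_width: 0.0234
grasp_force: 60.0
```

```bash
python3 -c "
from h import *
rep();prof()"
```

```text
r 0.0759 knob ang -1.465 table -0.181 yaw -1.468 F tan(ccw) -2.24 F rad -3.42 fz 6.2 z 0.0802 12.7
tool-y vs tangent -1.0
prof [41, 54, 88, 118, 134, 140, 142, 144, 146, 148, 141, 119, 84, 44, 23, 36, 80, 122, 143, 146, 144, 142, 142, 142, 144, 145]
```

Emit:
{"method": "send_rows", "body": {"motion": "1 0 -0.08 0 -0.01; 1 0 -0.11 0 -0.015; 1 0 -0.11 0 -0.015"}}

```text
clock: 13.15
eef_pos: [0.5818, -0.09, 0.0613]
tool_rot: [0.747, -0.664, -0.016, -0.016]
ft_force: [-2.9, 3.0, 5.9]
grip_width: 0.024
grasp_force: 60.1
```

```bash
python3 -c "
from h import *
rep();prof()"
```

```text
r 0.0759 knob ang -1.4535 table -0.192 yaw -1.453 F tan(ccw) -2.49 F rad -3.3 fz 5.9 z 0.0802 13.15
tool-y vs tangent -1.0
prof [41, 54, 88, 118, 135, 141, 143, 147, 146, 133, 102, 58, 26, 26, 57, 101, 131, 145, 146, 145, 143, 142, 143, 144, 143, 135]
```

Emit:
{"method": "send_rows", "body": {"motion": "1 0 -0.08 0 -0.01; 1 0 -0.08 0 -0.01"}}

```text
clock: 13.5
eef_pos: [0.5824, -0.0899, 0.0613]
tool_rot: [0.751, -0.66, -0.017, -0.016]
ft_force: [-3.7, 3.0, 7.3]
grip_width: 0.0235
grasp_force: 60.1
```

```bash
python3 -c "
from h import *
rep();prof()"
```

```text
r 0.0759 knob ang -1.4459 table -0.2 yaw -1.443 F tan(ccw) -3.28 F rad -3.49 fz 7.3 z 0.0803 13.5
tool-y vs tangent -1.0
prof [40, 53, 87, 118, 134, 141, 144, 145, 139, 115, 77, 39, 25, 49, 92, 125, 140, 143, 143, 142, 142, 143, 144, 146, 140, 121]
```

Emit:
{"method": "send_rows", "body": {"motion": "1 0 -0.06 0 -0.008; 1 0 -0.06 0 -0.008"}}

```text
clock: 13.85
eef_pos: [0.5827, -0.0899, 0.0613]
tool_rot: [0.753, -0.657, -0.017, -0.016]
ft_force: [-4.6, 1.9, 7.2]
grip_width: 0.0235
grasp_force: 60.2
```

```bash
python3 -c "
from h import *
rep();prof()"
```

```text
r 0.0759 knob ang -1.4419 table -0.204 yaw -1.435 F tan(ccw) -4.36 F rad -2.47 fz 7.2 z 0.0803 13.85
tool-y vs tangent -1.0
prof [42, 54, 88, 118, 135, 141, 144, 140, 123, 90, 51, 25, 33, 73, 115, 139, 146, 145, 142, 141, 142, 144, 145, 143, 130, 104]
```

Emit:
{"method": "send_rows", "body": {"motion": "0.3 0 0 0 0; -0.2 0 0 0 0; -0.2 0 0 0 0; -0.2 0 0 0 0; -0.2 0 0 -4 0"}}

```text
clock: 14.5
eef_pos: [0.5795, -0.0911, 0.0945]
tool_rot: [0.754, -0.656, -0.021, -0.013]
ft_force: [-0.2, 0.5, -0.3]
grip_width: 0.0513
grasp_force: 0.0
```

Emit:
{"method": "send_rows", "body": {"motion": "-0.2 0 0 -4 0; -0.2 0 0 -8 0; -0.2 0 0 -8 0"}}

```text
clock: 14.8
eef_pos: [0.5882, -0.0965, 0.1867]
tool_rot: [0.754, -0.656, -0.01, -0.02]
ft_force: [0.7, 0.7, 0.3]
grip_width: 0.0516
grasp_force: 0.0
```

```bash
python3 - <<'E'
from h import *
prof()
for n in("scene","top"):
    vision.camera(n); print([(np.round(b["rect"],1).tolist(),round(b["conf"],2)) for b in boxes_of(n,"pawl_grip")],[(np.round(b["rect"],1).tolist(),round(b["conf"],2)) for b in boxes_of(n,"pot_centre")])
# pawl angle estimates vs projected pin
for a in (1.45,1.55,1.62): print(a,proj("scene",pin(.546+a)),proj("top",pin(.546+a)))
rows([(pin(.546+1.62)+[0,0,.06],np.pi+YAW)])
E
```

```text
prof [46, 59, 95, 128, 146, 153, 156, 151, 132, 97, 55, 27, 37, 81, 126, 150, 157, 156, 155, 154, 153, 154, 157, 157, 143, 114]
[([289.9, 214.8, 31.5, 33.7], 0.72)] [([215.3, 185.6, 24.6, 18.3], 0.98), ([204.8, 249.8, 31.3, 31.4], 0.93), ([297.6, 189.9, 27.9, 27.9], 0.58)]
[([227.6, 254.9, 12.0, 34.9], 0.6)] [([283.1, 228.1, 30.9, 30.9], 0.67), ([170.9, 194.4, 32.9, 24.9], 0.66), ([257.6, 124.8, 26.9, 27.4], 0.63)]
1.45 [302.8 210.3] [225.1 272.2]
1.55 [305.1 212.9] [224.9 275.2]
1.62 [306.6 214.8] [224.8 277.3]
grasp now [ 0.5836 -0.0962  0.1974] yaw -1.432 j [-0.18  0.46  0.18  1.31  0.04 -1.89]
[-20.31   7.37   2.66] 1.785
```

Emit:
{"method": "send_rows", "body": {"motion": "-0.2 -3 1 0 0.14; -0.2 -6 2 0 0.28; -0.2 -9 3 0 0.42; -0.2 -11 4 0 0.56; -0.2 -13 5 0 0.7"}}

```text
clock: 15.75
eef_pos: [0.5157, 0.0272, 0.1851]
tool_rot: [-0.481, 0.876, 0.021, 0.009]
ft_force: [0.2, 0.2, 0.0]
grip_width: 0.0511
grasp_force: 0.0
```

```bash
python3 - <<'E'
from h import *
print(st()[0])
i=cv2.cvtColor(vision.camera("scene"),cv2.COLOR_RGB2BGR);j=cv2.cvtColor(vision.camera("top"),cv2.COLOR_RGB2BGR)
cv2.imwrite("pics/pawl2.png",np.hstack([cv2.resize(i[180:240,265:325],(390,390),interpolation=cv2.INTER_CUBIC),cv2.resize(j[225:285,200:260],(390,390),interpolation=cv2.INTER_CUBIC)]))
E
```

```text
[0.51573068 0.02722032 0.18507404]
```

View pics/pawl2.png

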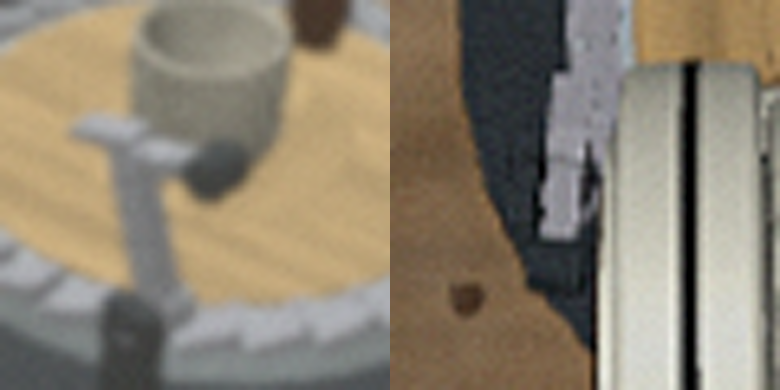

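Left: the pin head is at (217,168), i.e. scene pixel (298.4,205.8). Right: the dark pin end is near (560,272), i.e. top pixel (226,267). I'll triangulate these.

```bash
python3 - <<'E'
from h import *
from scipy.optimize import least_squares
f=lambda p: np.r_[proj("scene",p)-[298.4,205.8],proj("top",p)-[226.2,267.]]
f0=lambda p:(np.r_[0,0])
def pr(n,p):
    F,cx,cy,T=cam(n); c=T[:3,:3].T@(np.array(p)-T[:3,3]); return np.array([cx+F*c[0]/c[2],cy+F*c[1]/c[2]])
s=least_squares(lambda p:np.r_[pr("scene",p)-[298.4,205.8],pr("top",p)-[226.2,267.]],[.49,.09,.12]); print(s.x,s.fun)
for y in(.09,.093,.097):
    s2=least_squares(lambda p:np.r_[pr("scene",[p[0],y,p[1]])-[298.4,205.8]],[.49,.12]); print(y,s2.x)
for a in np.arange(1.1,1.7,.1): print(a.round(1),pin(.546+a).round(4),proj("scene",pin(.546+a)),proj("top",pin(.546+a)))
rows([])
E
```

```text
[0.50247602 0.0935304  0.13052768] [ 0.54031582  0.0287076  -0.27509466 -0.4318431 ]
0.09 [0.50590555 0.12693885]
0.093 [0.50402493 0.12954524]
0.097 [0.50151743 0.13302041]
1.1 [0.5141 0.0934 0.1313] [294.1 203.1] [226.1 260.1]
1.2 [0.5076 0.0939 0.1305] [296.6 204.9] [225.8 263.7]
1.3 [0.5013 0.0943 0.129 ] [299.2 206.9] [225.5 267.2]
1.4 [0.4951 0.0948 0.1269] [301.6 209.1] [225.3 270.5]
1.5 [0.4891 0.0952 0.1242] [304.  211.6] [225.  273.7]
1.6 [0.4835 0.0957 0.121 ] [306.2 214.3] [224.8 276.7]
grasp now [0.5151 0.0272 0.2043] yaw -2.13 j [ 0.03  0.3  -0.04  1.24  0.05 -0.98]
```

Emit:
{"method": "send_rows", "body": {"motion": "-0.2 0 0 0 0.14; -0.2 0 0 0 0.28; -0.2 0 0 0 0.42; -0.2 0 0 0 0.56; -0.2 0 0 0 0.7"}}

```text
clock: 16.35
eef_pos: [0.5171, 0.0255, 0.1851]
tool_rot: [-0.152, 0.988, 0.023, 0.002]
ft_force: [0.2, -0.7, 0.4]
grip_width: 0.0512
grasp_force: 0.0
```

Emit:
{"method": "send_rows", "body": {"motion": "-0.2 0 0 0 0.13; -0.2 0 0 0 0.26; -0.2 0 0 0 0.38; -0.2 0 0 0 0.38; -0.2 0 0 0 0.38"}}

```text
clock: 16.85
eef_pos: [0.5169, 0.0257, 0.1852]
tool_rot: [0.034, 0.999, 0.023, -0.002]
ft_force: [-0.3, 0.1, 0.0]
grip_width: 0.0509
grasp_force: 0.0
```

```bash
python3 - <<'E'
from h import *
g=np.array([.5025,.0937,.130])
rows([(g+[0,0,.03],np.pi+YAW),(g,np.pi+YAW)]); print(st()[1].round(3))
E
```

```text
grasp now [0.5169 0.0249 0.2042] yaw 3.075 j [ 0.02  0.3  -0.04  1.24  0.05  0.09]
[1.87 6.56 4.74] 0.008
[1.85 6.43 7.73] 0.008
[[-0.998  0.067 -0.003]
 [ 0.067  0.997  0.046]
 [ 0.006  0.045 -0.999]]
```

Emit:
{"method": "send_rows", "body": {"motion": "-0.2 1.2 4 0.2 0; -0.2 1.87 6.56 0.3 0; -0.2 1.87 6.56 1 0; -0.2 1.87 6.56 1 0; -0.2 1.87 6.56 1 0"}}

```text
clock: 17.35
eef_pos: [0.5025, 0.0926, 0.1783]
tool_rot: [0.035, 0.999, 0.023, -0.003]
ft_force: [-0.4, 0.3, -0.2]
grip_width: 0.051
grasp_force: 0.0
```

```bash
python3 - <<'E'
from h import *
g=np.array([.5025,.0937,.130])
rows([(g,np.pi+YAW)])
E
```

```text
grasp now [0.5026 0.0918 0.1973] yaw 3.072 j [ 0.16  0.29 -0.07  1.21  0.05  0.23]
[-0.02 -0.11  6.73] 0.005
```

Emit:
{"method": "send_rows", "body": {"motion": "-0.2 0 -0.1 3 0; -0.2 0 -0.12 6.8 0; -0.2 0 -0.12 6.8 0; -0.2 0 -0.12 6.8 0; -0.2 0 -0.12 6.8 0"}}

```text
clock: 17.85
eef_pos: [0.5039, 0.095, 0.1126]
tool_rot: [0.035, 0.999, 0.023, -0.001]
ft_force: [-0.3, 0.4, 0.2]
grip_width: 0.0512
grasp_force: 0.0
```

Emit:
{"method": "send_rows", "body": {"motion": "1 0 0 0 0; 1 0 0 0 0; 1 0 0 0 0; 1 0 0 0 0; 1 0 0 0 0"}}

```text
clock: 18.35
eef_pos: [0.5032, 0.0962, 0.1123]
tool_rot: [0.035, 0.999, 0.024, -0.001]
ft_force: [-1.6, 2.4, 5.2]
grip_width: 0.0149
grasp_force: 58.7
```

```bash
python3 - <<'E'
from h import *
p,M,o=st(); g=p-.019*M[:,2]; print(o["ft_force"])
rows([(g+pin(.546+a)-pin(.546+1.29),None) for a in np.arange(1.29,-.05,-.12)])
E
```

```text
[-1.5703676   2.42043442  5.16408799]
grasp now [0.5032 0.0953 0.1312] yaw 3.072 j [ 0.16  0.34 -0.18  1.04  0.05  0.23]
[ 0. -0.  0.] 0
[-0.77  0.   -0.16] 0
[-1.55  0.   -0.23] 0
[-2.34 -0.   -0.21] 0
[-3.11 -0.01 -0.09] 0
[-3.87 -0.03  0.12] 0
[-4.6  -0.05  0.42] 0
[-5.28 -0.07  0.8 ] 0
[-5.91 -0.09  1.27] 0
[-6.49 -0.12  1.8 ] 0
[-6.99 -0.15  2.4 ] 0
[-7.42 -0.19  3.06] 0
```

Emit:
{"method": "send_rows", "body": {"motion": "1 -0.38 0 -0.09 0; 1 -0.77 0 -0.16 0; 1 -1.55 0 -0.23 0; 1 -2.34 0 -0.21 0; 1 -3.11 0 -0.09 0"}}

```text
clock: 18.85
eef_pos: [0.5317, 0.0944, 0.1123]
tool_rot: [0.034, 0.999, 0.024, -0.004]
ft_force: [-5.3, 3.5, 7.4]
grip_width: 0.015
grasp_force: 61.2
```

Emit:
{"method": "send_rows", "body": {"motion": "1 -0.76 0 0.21 0; 1 -1.49 -0.04 0.51 0; 1 -2.17 -0.06 0.89 0; 1 -2.8 -0.08 1.36 0; 1 -3.1 -0.1 1.63 0"}}

```text
clock: 19.35
eef_pos: [0.5648, 0.0923, 0.0963]
tool_rot: [0.034, 0.999, 0.024, -0.002]
ft_force: [-0.9, 5.5, 8.6]
grip_width: 0.0146
grasp_force: 66.2
```

Emit:
{"method": "send_rows", "body": {"motion": "1 -0.15 -0.01 0.14 0; 1 -0.28 -0.01 0.27 0; 1 -0.54 -0.03 0.55 0; 1 -0.54 -0.03 0.55 0"}}

```text
clock: 19.75
eef_pos: [0.5703, 0.092, 0.0909]
tool_rot: [0.034, 0.999, 0.024, -0.001]
ft_force: [-1.7, 4.8, 8.4]
grip_width: 0.0147
grasp_force: 67.4
```

```bash
python3 - <<'E'
from h import *
rows([(np.array([.5753,.0887,.1012]),None)]); prof()
E
```

```text
grasp now [0.5703 0.0911 0.1099] yaw 3.073 j [ 0.13  0.48 -0.02  1.06  0.05  0.2 ]
[-0.52 -0.24  0.86] 0
prof [39, 51, 84, 113, 129, 135, 138, 134, 116, 85, 47, 22, 31, 70, 112, 134, 140, 139, 136, 136, 137, 138, 139, 136, 124, 98]
```

Emit:
{"method": "send_rows", "body": {"motion": "1 -0.13 -0.01 0.18 0; 1 -0.25 -0.02 0.35 0; 1 -0.25 -0.02 0.35 0"}}

```text
clock: 20.2
eef_pos: [0.573, 0.0919, 0.0878]
tool_rot: [0.034, 0.999, 0.025, -0.001]
ft_force: [-0.6, 4.5, 8.4]
grip_width: 0.0148
grasp_force: 68.1
```

Emit:
{"method": "send_rows", "body": {"motion": "1 -0.1 -0.01 0.15 0; 1 -0.2 -0.02 0.3 0; 1 -0.2 -0.02 0.3 0"}}

```text
clock: 20.5
eef_pos: [0.5752, 0.0918, 0.0848]
tool_rot: [0.034, 0.999, 0.025, -0.001]
ft_force: [0.9, 5.4, 7.5]
grip_width: 0.0146
grasp_force: 68.8
```

Emit:
{"method": "send_rows", "body": {"motion": "1 -0.06 0 0.1 0; 1 -0.12 -0.01 0.2 0; 1 -0.12 -0.01 0.2 0"}}

```text
clock: 20.8
eef_pos: [0.5764, 0.0917, 0.0831]
tool_rot: [0.034, 0.999, 0.025, -0.001]
ft_force: [-1.0, 5.2, 9.1]
grip_width: 0.0147
grasp_force: 69.3
```

Emit:
{"method": "send_rows", "body": {"motion": "0.4 0 0 0 0; -0.2 0 0 0 0; -0.2 0 0 0 0; -0.2 0 0 -4 0; -0.2 0 0 -8 0"}}

```text
clock: 21.3
eef_pos: [0.5737, 0.0855, 0.1595]
tool_rot: [0.035, 0.999, 0.022, -0.005]
ft_force: [1.0, 0.2, 0.2]
grip_width: 0.0513
grasp_force: 0.0
```

Emit:
{"method": "send_rows", "body": {"motion": "-0.2 4 -5 -3 0; -0.2 7 -10 -3 0; -0.2 10 -15 -3 0; -0.2 14 -20 -3 0; -0.2 18 -24 -3 0"}}

```text
clock: 21.8
eef_pos: [0.417, -0.1041, 0.1821]
tool_rot: [0.035, 0.999, 0.022, -0.002]
ft_force: [0.6, -0.8, -0.2]
grip_width: 0.0512
grasp_force: 0.0
```

```bash
python3 - <<'E'
from h import *
prof(); print(st()[0])
for n in("scene","top"):
    c=vision.camera(n)
    for t in("pawl_grip","pot_centre"): print(n,t,[(np.round(b["rect"],1).tolist(),round(b["conf"],2)) for b in boxes_of(n,t)])
    for a in (0,.12,.3): print(a,proj(n,pin(.546+a)))
i=cv2.cvtColor(vision.camera("scene"),cv2.COLOR_RGB2BGR)
a=cv2.imread("pics/scene0.png"); a=cv2.resize(a,(512,384),interpolation=cv2.INTER_AREA)
# compare pawl patch with its start appearance
c=cv2.matchTemplate(i[175:240,245:310],a[195:225,262:290],cv2.TM_CCOEFF_NORMED); print("pawl match",cv2.minMaxLoc(c)[1::2],"at start offset (17,20)")
E
```

```text
prof [43, 57, 94, 126, 144, 151, 154, 149, 128, 94, 53, 26, 36, 78, 124, 149, 154, 153, 151, 150, 151, 152, 153, 151, 139, 112]
[ 0.41611126 -0.10438577  0.1820931 ]
scene pawl_grip [([279.6, 212.9, 31.3, 34.1], 0.69)]
scene pot_centre [([205.2, 248.8, 32.4, 28.3], 0.93), ([214.4, 185.6, 25.0, 19.2], 0.86), ([297.4, 191.7, 26.5, 29.4], 0.7)]
0 [270.5 203. ]
0.12 [272.2 201.4]
0.3 [275.2 199.6]
top pawl_grip [([230.9, 242.4, 13.9, 34.7], 0.59), ([280.9, 230.9, 139.8, 139.9], 0.25)]
top pot_centre [([256.6, 123.2, 29.6, 27.5], 0.9), ([283.1, 227.0, 34.1, 30.2], 0.76), ([170.9, 193.3, 32.2, 23.4], 0.67)]
0 [230.2 226.9]
0.12 [229.8 229.2]
0.3 [229.1 233.5]
pawl match (0.9427829384803772, (17, 20)) at start offset (17,20)
```

```bash
python3 -c "
from h import *
print(workorder.job_done())"
```

```text
the job is handed in; nothing more can be done
None
```

The job is handed in at about 22 s: the table is turned back with its lug on the stop, the pad pressed in about 3 mm, the pawl down on the teeth, everything let go, and the pot still in the middle.

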